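Hold a turning blank up between the lathe centres

TASK

Pick the square wooden blank up off the bed of the lathe and hold it up between the centres, level and in line with the lathe's axis, with the pencilled centre of its sawn-cross end right in front of the point of the drive centre and about half a centimetre short of it. Finish while holding it there, steady and touching nothing but your fingers, ready for a colleague to wind the tailstock in; leave the mallet, the gouge and the spoon where they lie.

Things in the scene. Friction and masses are not known exactly. Their poses are not given: they have to be found in the camera images.
- lathe: Grey bench wood lathe, fixed, 840 mm long. Origin: on the table under mid-bed; z up, y along its axis to the headstock, x to its back. Bed: two flat steel ways, 90 mm over both, top 100 mm up. Spindle axis: x = 0, 200 mm up. Headstock box y = 170 to 380, x = +-75, top 280 mm up. Tailstock y = -400 to -290, top 270 mm. Tool rest y = -348 to -222, x = -105, top 201 mm.
- drive_point (a point): Tip of the drive centre's point, which sticks out of the headstock spindle towards the tailstock (-y of the lathe). On the lathe axis, 200 mm above the table, 100 mm above the ways, at y = 115 mm of the lathe. Behind it the spindle and its collar are up to 21 mm in radius. Fixed; axes as the lathe's.
- tail_point (a point): The tip of the tailstock's pointed live centre: on the same axis, facing the drive point, 339 mm from it. Fixed.
- blank: Turning blank: loose square brown wooden bar, 44 x 180 x 44 mm, about 0.26 kg (varies), lying flat on the ways between headstock and tailstock; its end may lie below the drive point. Origin: centre of its underside, 22 mm below its middle axis. y along its length to its sawn-cross end, which starts towards the headstock; z up.
- blank_mark (a point): The pencilled centre on the blank's sawn-cross end: the middle of a pencil circle 14 mm across on the end face that looks to the headstock, where two dark diagonal saw cuts cross. 90 mm along the blank's y from its middle, 22 mm above its underside.
- mallet: Bystander: mallet with a white upright cylindrical head, 64 mm across and 96 mm tall, and a wooden handle standing out level 150 mm to its -x. Origin: centre of the head's underside. Leave it.
- gouge: Bystander: turning gouge lying on the table, dark wooden handle 190 mm and steel blade 120 mm, along its x, 26 mm thick. Leave it.
- spoon: Bystander: dark wooden spoon lying on the table along its x, about 200 mm long. Leave it.
There are look-alikes about, which are no part of the job. There is more than one size of the blank; the job needs the smallest.

How it is judged (in metres and radians):
On the way:
1. the blank is lifted clear of the lathe bed in the fingers (z of blank in the frame of lathe above 0.115 m and contact force between blank and lathe below 0.3 N and contact force between blank and the fingers above 1 N), for 0.2 s.
At the end, for the whole second after the job is handed in: Blank held in the air by the fingers alone, at rest (20 mm/s, 0.15 rad/s), not touching the lathe: level within 0.06 rad, along the lathe axis within 0.07 rad, the pencilled centre within 7 mm of the drive point's line sideways and in height, its face at most 13 mm short of the point (y of blank_mark in the frame of drive_point between -0.013 and 0.0005 m and x of blank_mark in the frame of drive_point between -0.007 and 0.007 m and z of blank_mark in the frame of drive_point between -0.007 and 0.007 m and angle between blank's own z axis and vertical below 0.06 rad and angle between the y axis of blank and the y axis of lathe, either way round below 0.07 rad and linear speed of blank below 0.02 m/s and angular speed of blank below 0.15 rad/s and contact force between blank and the fingers above 1 N and contact force between blank and lathe below 0.3 N); the arm keeps its last pose, push and grip.
It fails at once if the mallet is moved by more than 20 mm (distance of mallet from where it was at the start of the episode above 0.02 m).
It fails at once if the gouge is moved by more than 20 mm (distance of gouge from where it was at the start of the episode above 0.02 m).
It fails at once if the spoon is moved by more than 20 mm (distance of spoon from where it was at the start of the episode above 0.02 m).
It also fails if it takes over 38 s, if anything falls off the work surface, if the arm or the gripper's body presses on something with over 40 N, if the wrist force passes 120 N, or if a joint passes its speed limit or range.

ROBOT

A 6-joint arm with a two-finger parallel gripper is mounted at the origin on the work surface. World frame = base frame: x ahead of the robot, y to its left, z up, the work surface at z = 0. Lengths are in mm, angles in rad, forces in N, time in s.
With the tool pointing down it reaches from about 350 to 775 mm from the base axis. Payload 7.3 kg.
Tool frame: the origin (TCP) lies at the very end of the fingers, on their centre line; the grasp point (between the pads) lies 19 mm behind it (bot.tcp_to_grasp is the distance from the TCP to the grasp point, in mm); z points along the fingers, y is the direction in which the jaws open and shut (so a half turn about z gives the same grasp; the last joint's range is limited). The gripper opens to 92 mm and grips with 3 to 60 N. Pads are 19 mm wide; open, the fingers measure 130 mm over their backs; the gripper's body (75 mm by 190 mm) begins 47 mm behind the grasp point.
Start: joints at [-1.417, 0.342, 1.524, -0, 1.275, -0.146], TCP at [155.07, -501.596, 226.741] pointing down, gripper open.
Joint ranges: [-2.53, 2.53], [-0.77, 2.02], [0.04, 2.7], [-1, 4.14], [0.28, 2.66], [-3.11, 3.11]. Speed limits (rad/s): [2.57, 2.57, 3.14, 3.14, 3.14, 3.14].

INTERFACE

Orientations are given as [roll, pitch, yaw] about the fixed x, y, z axes, in that order (R = Rz(yaw) Ry(pitch) Rx(roll)).
In Python, from plant import bot gives the robot as it stands. The module is installed in compiled form; this text tells all that it offers.
- The arm moves only by the tool carry_out, never from a script. Its argument "motion" is a list of rows, each a list of 5 numbers: the closure, from 0 (fully open) to 1 (shut), then the shift along the tool's x, y, z in mm, then the turn about the tool's z in degrees. In form: [[claw, dx, dy, dz, spin], ...]. A call has 1 to 10 rows; each row is the pose to reach, as a shift and turn from the pose measured when the call began, along the tool's axes at that moment; what a row does not reach only later rows make up. A row lasts 1/8 s, in which the tool goes at most 62.5 mm and 10.7 degrees, less where a joint would pass 70% of its speed; a pose out of reach is approached as far as the arm can. A call with a gripper value outside its range is refused whole. The fingers move at their own pace and stop on an object; the grip force is fixed at half the most. Time passes only in rows, so rows that repeat a pose let the fingers close. It gives the time, the measured TCP pose, the force and the opening at its end, in the units of the state.
- bot.get_obs(): the state, without advancing time (a new reading comes with each control period).
- bot.capture(name): name is "scene" or "top"; returns a dict with "color" (400x640x3 uint8, red, green, blue), "depth" (400x640 float32, mm along the optical axis (not along the pixel's ray), 0 where there is no reading), "K" (3x3 intrinsics, pixels), "k1" (the pictures are not rectified: a ray, as slopes to the right and down, at radius r is drawn at 1 + k1 r^2 times it, then the intrinsics apply), "camera_from_world" (4x4, takes a point from world to camera coordinates). Camera axes: x right, y down, z forward; pixel columns grow to the right and rows downward; lengths in mm; the calibration is good to about 2 mm. A picture is of the moment at which its call begins.
- bot.close_job(): hands the job in, once; it reports no verdict.
The state is a dict: "time": time; "joint_positions": joint angles; "dq": joint speeds; "tau": joint torques, N m; "tool_pos": TCP position; "tcp_rot": TCP orientation; "contact_force": force on the tool from outside, world axes, zero at the start; "moment": the same for the moment, N m; "grip_width": finger opening in mm.
Only numpy, scipy, OpenCV 4.12 (cv2) and the standard library are available. Lean on these libraries where they do the work, as an engineer would, in place of code of your own. Each camera call takes 0.05 s, during which the arm holds its last target.

## Working session

There is one attempt and no reset: what is moved stays moved. The work goes in short steps, Python scripts to look and compute and a tool call to move; the robot and the scene stay as the last step left them, time stands still between calls to the robot, and variables do not carry over. Pictures are saved under pics/ and viewed, and the job is handed in when it is done.

Besides the shell and the picture viewer there is one more tool, called in YAML: its name, and indented under it one key for each argument. carry_out: Moves the arm, as the interface text tells. Its arguments: {"type":"object","properties":{"motion":{"type":"array","items":{"type":"array","items":{"type":"number"}}}},"required":["motion"]}

```bash
mkdir -p pics
python3 - <<'E'
from plant import bot
import cv2,numpy as np
for n in("scene","top"):
    c=bot.capture(n); np.savez(n+"0.npz",**c)
    cv2.imwrite(f"pics/{n}0.png",c["color"][:,:,::-1]); print(n,c["K"],c["k1"],c["camera_from_world"])
o=bot.get_obs();print(o, bot.tcp_to_grasp)
E
```

```text
scene [[437.83475583   0.         314.4981044 ]
 [  0.         437.83475583 197.50579392]
 [  0.           0.           1.        ]] -0.03863668598145198 [[ 7.06123470e-01  7.07940303e-01  1.44973104e-02 -4.00352027e+02]
 [ 4.75310293e-01 -4.58716034e-01 -7.50772752e-01 -1.86587233e+02]
 [-5.24852141e-01  5.37028982e-01 -6.60401471e-01  1.56727421e+03]
 [ 0.00000000e+00  0.00000000e+00  0.00000000e+00  1.00000000e+00]]
top [[511.02845014   0.         316.3005637 ]
 [  0.         511.02845014 200.20072088]
 [  0.           0.           1.        ]] -0.16931232193332296 [[-2.98851103e-03 -9.99973623e-01 -6.61990046e-03 -1.33517762e+01]
 [-9.75979200e-01  4.35878705e-03 -2.17820115e-01  6.18710064e+02]
 [ 2.17843224e-01  5.80992733e-03 -9.75966482e-01  1.35266644e+03]
 [ 0.00000000e+00  0.00000000e+00  0.00000000e+00  1.00000000e+00]]
{'time': 0.1, 'joint_positions': array([-1.41697982e+00,  3.42657113e-01,  1.52492400e+00, -3.92177809e-05,
        1.27541059e+00, -1.45995373e-01]), 'dq': array([-0.00079366, -0.00224182, -0.00155442, -0.00110738, -0.00170432,
        0.00154088]), 'tau': array([ 1.77400590e-03, -4.32004058e+01, -2.44695050e+01,  7.19782873e-02,
        5.26703009e-02, -5.42052862e-05]), 'tool_pos': array([ 155.0085654 , -501.20785964,  226.11148107]), 'tcp_rot': array([-3.14020303e+00, -1.66425496e-04,  2.99823203e-01]), 'contact_force': array([-0.26987327, -0.02035582,  0.4425045 ]), 'moment': array([-0.07641538, -0.01505096, -0.06254341]), 'grip_width': 91.66963395301002} 18.8
```

View pics/scene0.png

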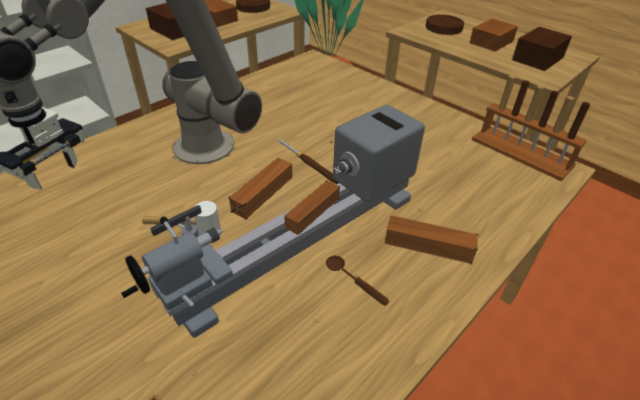

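View pics/top0.png

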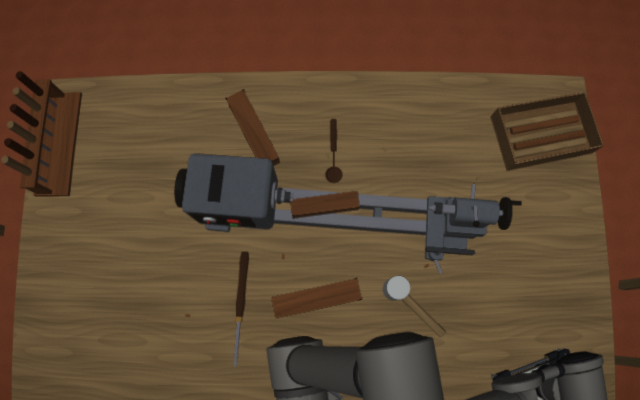

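```bash
cat > h.py <<'E'
import numpy as np,cv2
def cloud(c):
    K=c["K"];k1=float(c["k1"]);v,u=np.mgrid[0:400,0:640].astype(float)
    P=np.stack([u.ravel(),v.ravel()],1)[:,None]
    n=cv2.undistortPoints(P,K,np.array([k1,0,0,0,0.])).reshape(400,640,2)
    d=c["depth"].astype(float);X=np.dstack([n[...,0]*d,n[...,1]*d,d])
    T=np.linalg.inv(c["camera_from_world"]);W=X@T[:3,:3].T+T[:3,3];W[d<=0]=np.nan
    return W
def proj(c,p):
    T=c["camera_from_world"];p=np.atleast_2d(p)
    q=p@T[:3,:3].T+T[:3,3];n=q[:,:2]/q[:,2:];r=(n**2).sum(1,keepdims=True)
    n=n*(1+c["k1"]*r);return n*[c["K"][0,0],c["K"][1,1]]+[c["K"][0,2],c["K"][1,2]]
E
python3 - <<'E'
from h import *
t=np.load("top0.npz");s=np.load("scene0.npz")
for n,c,(x0,y0,x1,y1) in(("t",t,(175,145,375,245)),("s",s,(270,100,430,240))):
    k=4 if n=="t" else 4
    cv2.imwrite(f"pics/{n}crop.png",cv2.resize(c["color"][y0:y1,x0:x1,::-1],None,fx=k,fy=k,interpolation=cv2.INTER_CUBIC))
W=cloud(t)
for (u,v) in [(350,100),(230,190),(325,203),(310,195),(400,197),(400,225),(282,196),(460,210),(398,288)]: print(u,v,W[v,u].round(1))
W2=cloud(s)
for (u,v) in [(318,200),(385,130),(344,165),(350,300)]: print(u,v,W2[v,u].round(1))
# headstock top
m=(abs(W[...,2]-280)<8); 
m[:, 285:]=0
pts=W[m][:,:2].astype(np.float32); print(len(pts),cv2.minAreaRect(pts),np.median(W[m][:,2]))
E
```

```text
350 100 [ 949.4 -119.8   -1.2]
230 190 [597.6 188.8 278.4]
325 203 [594.6 -38.9 141.7]
310 195 [627.    1.3  96.5]
400 197 [ 642.5 -260.7   -0.7]
400 225 [ 542.1 -241.5   99.3]
282 196 [597.5  69.1 213. ]
460 210 [ 556.8 -373.2  226.4]
398 288 [ 373.7 -231.8   92.2]
318 200 [603.7 -26.6 141.2]
385 130 [638.2 184.7 278.8]
344 165 [607.9  63.8 210.5]
350 300 [ 8.103e+02 -1.190e+02  3.000e-01]
5317 ((406.0522766113281, 181.42544555664062), (587.0107421875, 221.18679809570312), 4.76354455947876) 280.0304243479259
```

View pics/tcrop.png

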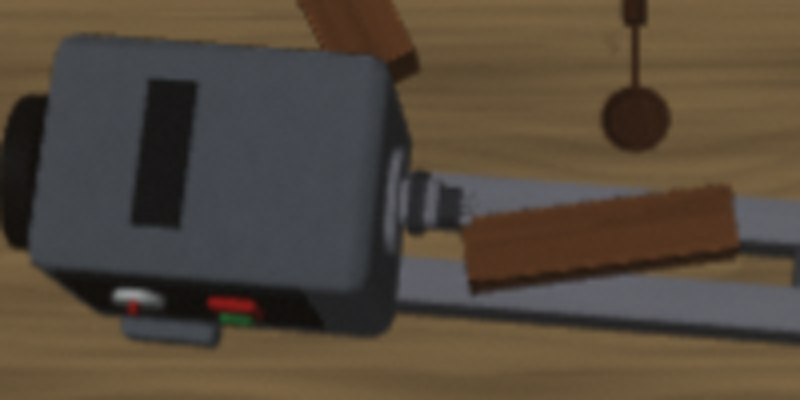

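View pics/scrop.png

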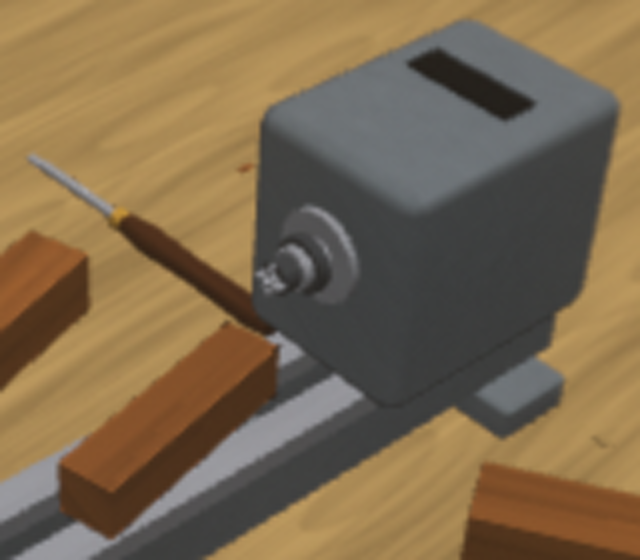

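The top crop shows the headstock box (full-frame ≈ 185–275, 153–228), the drive centre with its tip at about (291,197), and the blank on the ways at about (291–360, 192–218), slightly yawed. Next I fit the lathe and the blank.

Run:
```python
from h import *
for n in("top0","scene0"):
    c=np.load(n+".npz");W=cloud(c);x,y,z=W[...,0],W[...,1],W[...,2]
    ok=np.isfinite(z)
    def rect(m,name):
        m=m.astype(np.uint8); k,l,st,_=cv2.connectedComponentsWithStats(m)
        i=1+np.argmax(st[1:,4]); p=W[l==i]
        r=cv2.minAreaRect(p[:,:2].astype(np.float32)*1.0)
        print(n,name,len(p),np.median(p[:,2]).round(1),[np.round(a,1) for a in r]); return p,r
    reg=(x>450)&(x<720)
    rect(ok&(abs(z-280)<6)&reg&(y>50),"headtop")
    rect(ok&(abs(z-144)<6)&reg&(y<80)&(y>-200),"blanktop")
    # ways
    m=ok&(abs(z-100)<5)&(x>480)&(x<680)&(y<60)&(y>-280)
    p=W[m]; print(n,"ways",len(p),np.median(p[:,2]))
    A=[];
    for yy in range(-240,40,30):
        q=p[(abs(p[:,1]-yy)<6)]
        if len(q)>5: print(yy,q[:,0].min().round(),q[:,0].max().round(),end="; ")
    print()
    # spindle top points
    m=ok&(z>185)&(z<240)&(y>20)&(y<100)&reg
    q=W[m]; 
    for a in q[np.argsort(q[:,1])][:14]: print(a.round(1),end=" ")
    print()
```

```text
top0 headtop 4735 280.1 [array([610.5, 198. ]), array([208.2, 147.6]), np.float64(84.6)]
top0 blanktop 1110 143.9 [array([594.1, -38.4]), array([ 45.1, 179.8]), np.float64(7.5)]
top0 ways 1994 99.96637343748148
-240 528.0 620.0; -210 531.0 623.0; -180 534.0 623.0; -150 537.0 626.0; -120 540.0 583.0; -90 543.0 571.0; -60 545.0 634.0; -30 546.0 638.0; 0 551.0 640.0; 30 551.0 641.0; 
[597.   39.6 203.4] [599.3  42.1 204.3] [607.   42.1 204.8] [597.   42.1 203.3] [605.4  42.3 200.6] [597.1  44.1 214.1] [600.3  44.2 211.3] [586.3  44.5 205. ] [589.2  44.6 203.5] [597.1  44.6 203.1] [594.8  44.7 201.5] [592.7  44.8 199.7] [610.2  44.8 202. ] [605.6  44.9 199.6] 
scene0 headtop 2180 279.3 [array([614. , 197.9]), array([206.6, 147.2]), np.float64(85.1)]
scene0 blanktop 846 143.1 [array([596.6, -39. ]), array([ 46.6, 181.8]), np.float64(7.4)]
scene0 ways 1794 99.21898390351862
-240 530.0 623.0; -210 532.0 625.0; -180 536.0 627.0; -150 537.0 630.0; -120 542.0 632.0; -90 543.0 635.0; -60 619.0 637.0; -30 615.0 640.0; 0 611.0 643.0; 30 607.0 645.0; 
[601.1  40.5 209.2] [601.1  41.  202.4] [601.1  41.1 199. ] [611.6  41.1 201.6] [602.6  42.7 208.9] [600.2  42.7 191.1] [603.1  42.8 199.2] [606.5  43.1 197.7] [601.5  43.7 211. ] [598.4  43.8 202.6] [594.2  44.7 199.9] [601.2  44.8 200.4] [598.1  44.9 192. ] [600.7  45.1 203.3]
```

carry_out:
  motion:
    - [0, 0, 0, -60, 0]
    - [0, 40, -20, -110, -10]
    - [0, 90, -50, -110, -20]
    - [0, 145, -80, -110, -30]
    - [0, 200, -110, -110, -40]
    - [0, 255, -140, -110, -50]
    - [0, 310, -170, -110, -60]
    - [0, 360, -200, -110, -70]
    - [0, 410, -230, -110, -80]
    - [0, 460, -260, -110, -80]

```text
time: 1.35
tool_pos: [518.6, -115.4, 336.2]
tcp_rot: [-3.141, -0.001, 1.698]
contact_force: [0.1, -1.5, 0.6]
grip_width: 91.8
```

Run:
```python
from h import *
from scipy.optimize import least_squares
# fit lathe pose using head top boundary + way edges in each camera
for n in("top0","scene0"):
    c=np.load(n+".npz");W=cloud(c);x,y,z=W[...,0],W[...,1],W[...,2]
    m=(abs(z-100)<4)&(x>480)&(x<680)&(y<60)&(y>-280);p=W[m]
    lo=[];hi=[]
    for yy in np.arange(-250,40,8):
        q=p[abs(p[:,1]-yy)<4]
        if len(q)<3: continue
        e=570+ (yy+38)*.087
        i=q[:,0].argmin();j=q[:,0].argmax()
        lo.append(q[i,:2]);hi.append(q[j,:2])
    for s,e in(("lo",lo),("hi",hi)):
        e=np.array(e);
        f=np.median(e[:,0]-.087*e[:,1]);k=abs(e[:,0]-.087*e[:,1]-f)<6;e=e[k]
        cf=np.polyfit(e[:,1],e[:,0],1);print(n,s,len(e),cf, np.polyval(cf,39))
    m=(abs(z-280)<6)&(x>450)&(x<720)&(y>50);q=W[m]
    for t in np.deg2rad([-4.5,-5,-5.5]):
        xl=q[:,0]*np.cos(t)+q[:,1]*np.sin(t); yl=-q[:,0]*np.sin(t)+q[:,1]*np.cos(t)
        a=np.array([xl.min(),xl.max(),yl.min(),yl.max()]);print(np.rad2deg(t),a.round(1),"tip", (np.array([[np.cos(t),-np.sin(t)],[np.sin(t),np.cos(t)]])@[ (a[0]+a[1])/2,(a[2]+a[3])/2-160]).round(1))
```

```text
top0 lo 37 [8.75485806e-02 5.50255902e+02] 553.6702969638621
top0 hi 30 [8.49189069e-02 6.39161814e+02] 642.4736509655495
-4.5 [516.3 668.3 141.4 349.4] tip [597.2  38.6]
-5.0 [513.5 665.4 146.7 354.4] tip [595.1  38.8]
-5.5 [510.7 662.6 151.4 359.8] tip [593.1  38.9]
scene0 lo 23 [7.75990588e-02 5.49634357e+02] 552.6607200241434
scene0 hi 37 [8.22148660e-02 6.41945122e+02] 645.1515015796999
-4.5 [522.7 669.7 141.8 349.2] tip [601.1  38.5]
-5.0 [520.9 668.1 147.3 353.9] tip [600.2  38.4]
-5.5 [518.7 666.5 152.3 359.2] tip [599.1  38.5]
```

carry_out:
  motion:
    - [0, 33, 43, 30, 0]
    - [0, 66, 86, 60, 0]
    - [0, 66, 86, 110, 0]
    - [0, 66, 86, 150, 0]
    - [0, 66, 86, 150, 0]

```text
time: 1.98
tool_pos: [593.4, -38.3, 182.9]
tcp_rot: [-3.133, -0.004, 1.698]
contact_force: [0.4, 0.6, 0.9]
grip_width: 91.8
```

Run:
```python
from plant import bot
from h import *
o=bot.get_obs();print(o["tool_pos"],o["tcp_rot"],o["time"],o["joint_positions"])
for n in("scene","top"):
    c=bot.capture(n); np.savez(n+"1.npz",**c)
    x0,y0=(240,60) if n=="scene" else (240,130)
    cv2.imwrite(f"pics/{n}1.png",cv2.resize(c["color"][y0:y0+180,x0:x0+200,::-1],None,fx=3,fy=3,interpolation=cv2.INTER_CUBIC))
```

```text
[593.42238862 -38.27236926 182.87391334] [-3.13335606 -0.00393376  1.69838986] 1.975 [-1.93848498e-01  5.09704432e-01  1.38186066e+00  1.18715436e-03
  1.25908530e+00 -3.21827434e-01]
```

View pics/scene1.png

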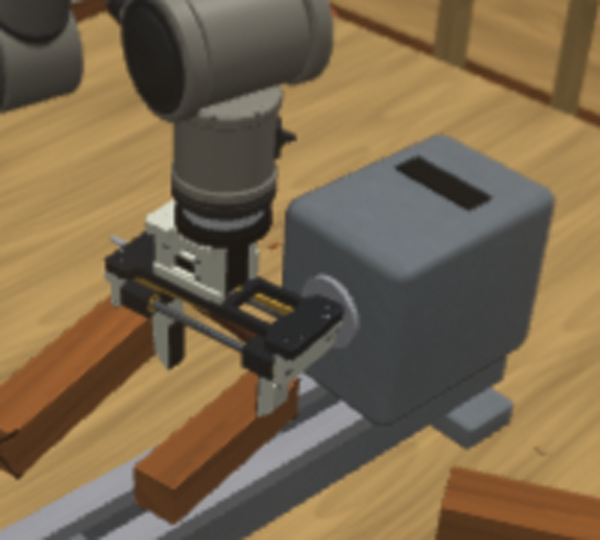

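View pics/top1.png

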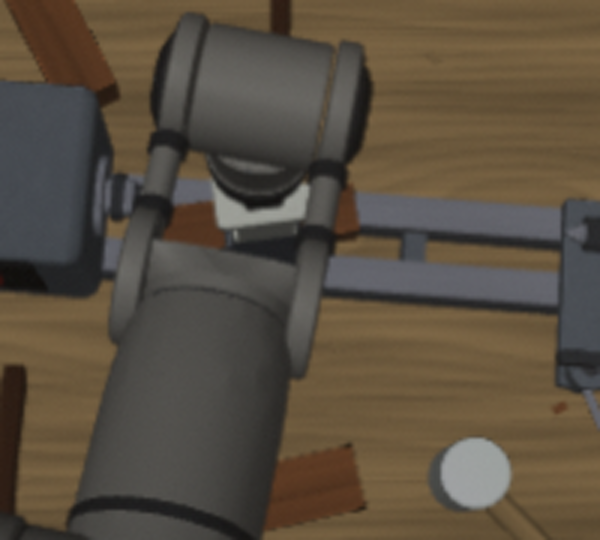

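The open fingers straddle the blank, one on each side. I descend and grip.

carry_out:
  motion:
    - [0, 0, 2, 40, 0]
    - [0, 0, 2, 65, 0]
    - [0, 0, 2, 75, 0]
    - [0, 0, 2, 75, 0]
    - [0.3, 0, 2, 75, 0]
    - [0.6, 0, 2, 75, 0]
    - [0.8, 0, 2, 75, 0]
    - [1, 0, 2, 75, 0]
    - [1, 0, 2, 75, 0]
    - [1, 0, 2, 75, 0]

```text
time: 3.32
tool_pos: [597.6, -38.7, 112.4]
tcp_rot: [-3.141, -0.001, 1.698]
contact_force: [-1.9, -1.1, 1.4]
grip_width: 44.2
```

Run:
```python
from plant import bot
from h import *
o=bot.get_obs();print(o["tool_pos"],o["tcp_rot"],o["time"],o["contact_force"],o["grip_width"])
```

```text
[597.62125146 -38.68751932 112.42680707] [-3.14110174e+00 -1.25330544e-03  1.69797385e+00] 3.325 [-1.93279812 -1.07237177  1.37508542] 44.1768029318266
```

carry_out:
  motion:
    - [1, 0, 0, -10, 0]
    - [1, 0, 0, -20, 0]
    - [1, -20, 0, -22, 0]
    - [1, -40, 0, -22, 0]
    - [1, -45, 0, -22, 6]
    - [1, -45, 0, -40, 12.2]
    - [1, -45, 0, -60, 12.2]
    - [1, -45, 0, -78, 12.2]
    - [1, -45, 0, -78, 12.2]
    - [1, -45, 0, -78, 12.2]

```text
time: 4.58
tool_pos: [602.9, -84.1, 189.2]
tcp_rot: [-3.139, -0.001, 1.484]
contact_force: [-0.9, 0.1, -3.3]
grip_width: 44.1
```

Run:
```python
from plant import bot
from h import *
o=bot.get_obs();print(o["tool_pos"],o["tcp_rot"],o["time"],o["contact_force"],o["grip_width"])
for n in("scene","top"):
    c=bot.capture(n); np.savez(n+"2.npz",**c)
    x0,y0=(240,60) if n=="scene" else (260,140)
    cv2.imwrite(f"pics/{n}2.png",cv2.resize(c["color"][y0:y0+180,x0:x0+200,::-1],None,fx=4 if n=="top" else 3,fy=3 if n!="top" else 4,interpolation=cv2.INTER_CUBIC)[:600])
```

```text
[602.88857053 -84.13074228 189.24901657] [-3.13919016e+00 -1.29037928e-03  1.48419628e+00] 4.575 [-0.86515074  0.14555517 -3.28918192] 44.078069671466565
```

View pics/scene2.png

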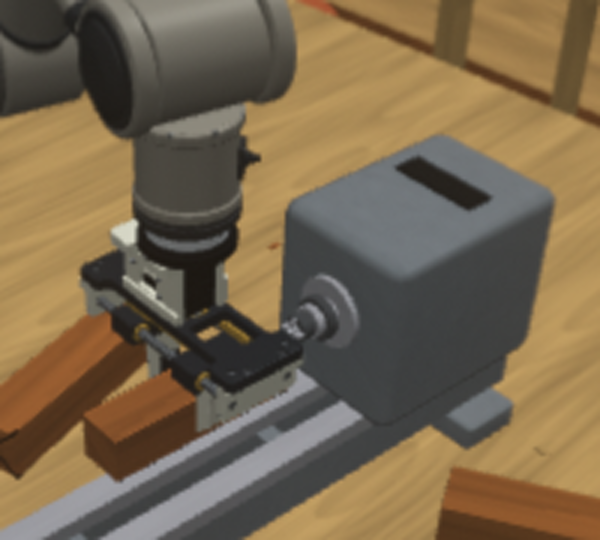

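View pics/top2.png

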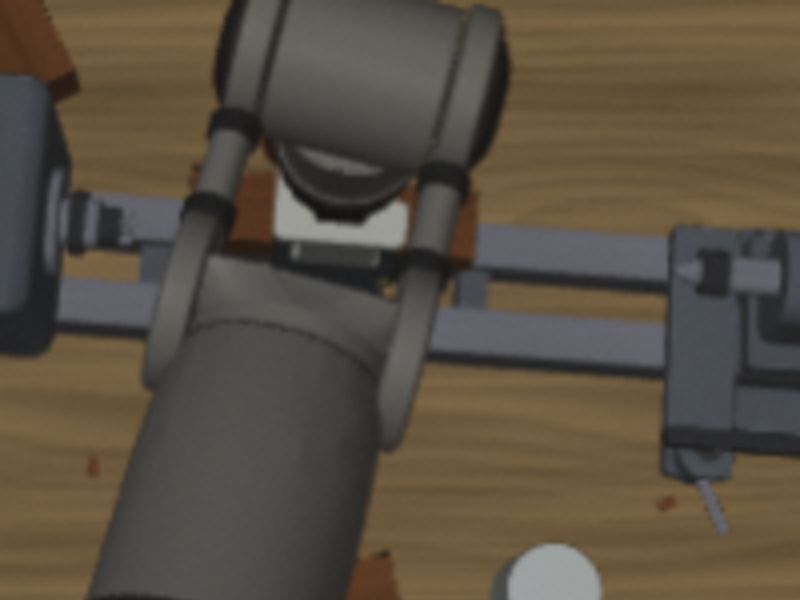

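```bash
cat > meas.py <<'E'
from h import *
import sys
def ray(c,u,v,z):
    n=cv2.undistortPoints(np.array([[[u,v]]],float),c["K"],np.array([float(c["k1"]),0,0,0,0])).ravel()
    T=np.linalg.inv(c["camera_from_world"]);d=T[:3,:3]@[n[0],n[1],1];o=T[:3,3]
    return o+d*(z-o[2])/d[2]
def brown(c,W,yr):
    h=c["color"].astype(int);m=(h[...,0]>1.4*h[...,2]+10)&(h[...,0]>1.3*h[...,1])
    return m&(W[...,0]>540)&(W[...,0]<660)&(W[...,1]>yr[0])&(W[...,1]<yr[1])&(W[...,2]>165)&(W[...,2]<245)
if __name__=="__main__":
  k=sys.argv[1]
  for n in("top","scene"):
    c=np.load(n+k+".npz");W=cloud(c)
    m=brown(c,W,(-230,60));p=W[m];top=p[p[:,2]>212]
    # plane fit of the top face
    med=np.median(top[:,2]);t=top[abs(top[:,2]-med)<6]
    A=np.c_[t[:,:2]-t[:,:2].mean(0),np.ones(len(t))];s=np.linalg.lstsq(A,t[:,2],rcond=None)[0]
    print(n,len(p),len(t),"top z",med,"plane slopes x,y,z0",s.round(4),"y range",t[:,1].min(),t[:,1].max())
    for yy in np.arange(-200,40,10):
        q=t[abs(t[:,1]-yy)<5]
        if len(q)>3: print((yy,q[:,0].min().round(1),q[:,0].max().round(1)),end=" ")
    print()
E
python3 meas.py 2
python3 - <<'E'
from meas import *
c=np.load("top2.npz")
print(ray(c,292.5,197,200),ray(c,429.3,207.5,200))
E
```

```text
top 285 255 top z 220.56765494220417 plane slopes x,y,z0 [5.800000e-03 1.900000e-03 2.203875e+02] y range -173.16829472255384 4.112938390907335
(np.int64(-170), np.float64(574.4), np.float64(615.3)) (np.int64(-160), np.float64(574.1), np.float64(605.0)) (np.int64(-130), np.float64(599.0), np.float64(621.0)) (np.int64(-40), np.float64(583.8), np.float64(629.2)) (np.int64(-30), np.float64(585.4), np.float64(629.1)) (np.int64(-20), np.float64(585.9), np.float64(613.6)) (np.int64(0), np.float64(620.7), np.float64(631.8)) 
scene 899 488 top z 219.86846027672868 plane slopes x,y,z0 [-2.610000e-02  6.400000e-03  2.197662e+02] y range -175.162272653247 -84.18336059081662
(np.int64(-170), np.float64(574.2), np.float64(619.9)) (np.int64(-160), np.float64(576.9), np.float64(621.7)) (np.int64(-150), np.float64(578.2), np.float64(622.0)) (np.int64(-140), np.float64(578.7), np.float64(622.4)) (np.int64(-130), np.float64(578.9), np.float64(622.8)) (np.int64(-120), np.float64(580.7), np.float64(624.7)) (np.int64(-110), np.float64(580.1), np.float64(624.8)) (np.int64(-100), np.float64(581.1), np.float64(625.7)) (np.int64(-90), np.float64(579.3), np.float64(620.9)) 
[597.76442491  43.54598419 200.        ] [ 569.06584291 -301.7638455   200.        ]
```

carry_out:
  motion:
    - [1, 0, -8, -1.5, 0]
    - [1, 0, -15, -1.5, 0]
    - [1, 10, -15, -1.5, 0]
    - [1, 20, -15, -1.5, 0]
    - [1, 24, -15, -1.5, 0]
    - [1, 24, -15, -1.5, 0]
    - [1, 24, -15, -1.5, 0]

```text
time: 5.55
tool_pos: [590.0, -58.6, 190.6]
tcp_rot: [-3.139, -0.001, 1.485]
contact_force: [0.4, 0.5, -3.2]
grip_width: 43.8
```

```bash
python3 - <<'E'
from plant import bot
from h import *
o=bot.get_obs();print(o["tool_pos"],o["tcp_rot"],o["time"],o["contact_force"],o["grip_width"])
for n in("scene","top"):
    c=bot.capture(n); np.savez(n+"3.npz",**c)
    x0,y0=(310,120) if n=="scene" else (270,170)
    cv2.imwrite(f"pics/{n}3.png",cv2.resize(c["color"][y0:y0+75,x0:x0+100,::-1],None,fx=8,fy=8,interpolation=cv2.INTER_CUBIC)[:600])
E
python3 meas.py 3
```

```text
[590.01258956 -58.57320859 190.61437647] [-3.13868539e+00 -1.31741968e-03  1.48473485e+00] 5.55 [ 0.43737151  0.51908655 -3.2249285 ] 43.76177576193347
top 319 278 top z 221.88838874522344 plane slopes x,y,z0 [-1.340000e-02  1.700000e-03  2.219762e+02] y range -147.43664540633932 6.528157081365308
(np.int64(-150), np.float64(593.0), np.float64(603.1)) (np.int64(-140), np.float64(561.7), np.float64(605.1)) (np.int64(-130), np.float64(561.8), np.float64(591.9)) (np.int64(-100), np.float64(586.6), np.float64(607.5)) (np.int64(-20), np.float64(572.0), np.float64(615.3)) (np.int64(-10), np.float64(572.2), np.float64(616.4)) (np.int64(0), np.float64(573.0), np.float64(615.9)) (np.int64(10), np.float64(574.8), np.float64(597.8)) 
scene 887 472 top z 221.2261036905498 plane slopes x,y,z0 [-2.200000e-02  8.900000e-03  2.210694e+02] y range -150.27430738292253 -56.05580021063918
(np.int64(-150), np.float64(564.1), np.float64(607.0)) (np.int64(-140), np.float64(563.2), np.float64(606.5)) (np.int64(-130), np.float64(562.0), np.float64(608.6)) (np.int64(-120), np.float64(563.8), np.float64(609.9)) (np.int64(-110), np.float64(564.4), np.float64(610.1)) (np.int64(-100), np.float64(566.4), np.float64(610.7)) (np.int64(-90), np.float64(568.5), np.float64(611.9)) (np.int64(-80), np.float64(569.2), np.float64(614.0)) (np.int64(-70), np.float64(568.3), np.float64(612.5)) (np.int64(-60), np.float64(567.3), np.float64(597.5))
```

View pics/scene3.png

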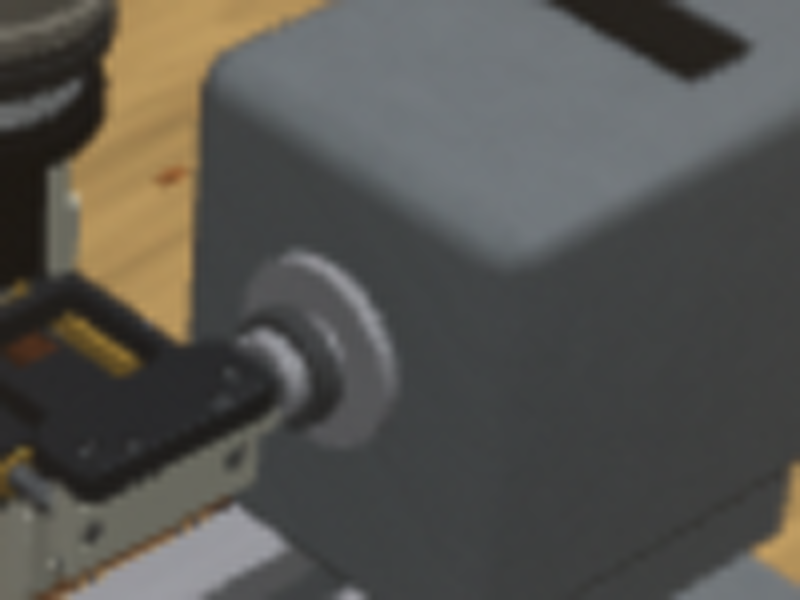

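View pics/top3.png

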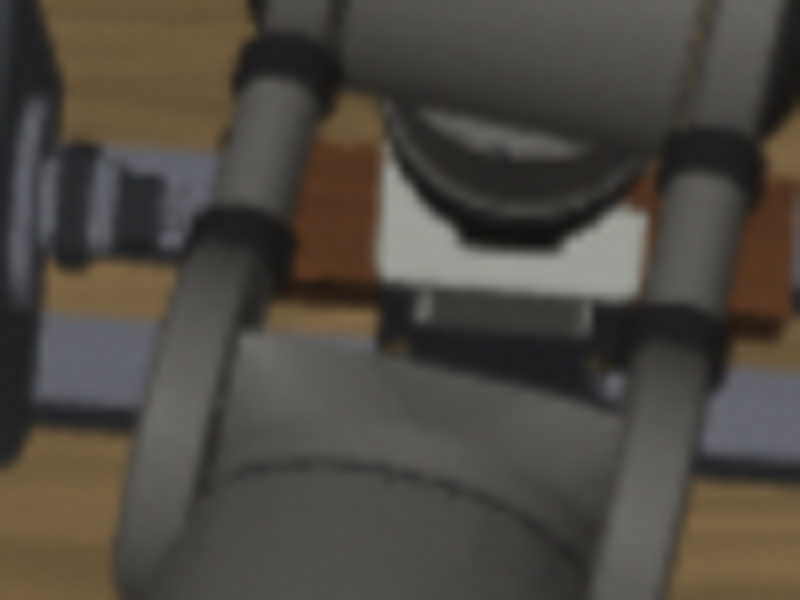

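carry_out:
  motion:
    - [1, 1.5, -0.5, 0, 0]
    - [1, 1.5, -0.5, 0, 0]
    - [1, 1.5, -0.5, 0, 0]
    - [1, 1.5, -0.5, 0, 0]

```text
time: 6.15
tool_pos: [589.6, -57.3, 190.6]
tcp_rot: [-3.139, -0.001, 1.484]
contact_force: [-1.0, -0.5, -2.6]
grip_width: 43.2
```

```bash
python3 - <<'E'
from plant import bot
from h import *
o=bot.get_obs();print(o["tool_pos"],o["tcp_rot"],o["time"],o["contact_force"],o["grip_width"],abs(o["dq"]).max())
for n in("scene","top"):
    c=bot.capture(n); np.savez(n+"4.npz",**c)
cv2.imwrite("pics/scene4.png",np.load("scene4.npz")["color"][:,:,::-1])
E
python3 meas.py 4
```

```text
[589.61897411 -57.27266414 190.63623281] [-3.13870819e+00 -1.35291052e-03  1.48427054e+00] 6.15 [-0.97111457 -0.50517163 -2.6284054 ] 43.24431620928949 0.0011345510066507
top 321 279 top z 222.09727428885913 plane slopes x,y,z0 [ 2.350000e-02 -1.400000e-03  2.220288e+02] y range -145.33595245141535 9.069555561485956
(np.int64(-140), np.float64(560.1), np.float64(602.2)) (np.int64(-130), np.float64(561.2), np.float64(594.0)) (np.int64(-100), np.float64(592.1), np.float64(606.4)) (np.int64(-10), np.float64(571.9), np.float64(615.7)) (np.int64(0), np.float64(571.9), np.float64(616.4)) (np.int64(10), np.float64(573.4), np.float64(601.4)) 
scene 885 475 top z 221.1353627497764 plane slopes x,y,z0 [-2.660000e-02  1.520000e-02  2.209883e+02] y range -148.92241813520116 -55.739152927574764
(np.int64(-150), np.float64(572.1), np.float64(606.6)) (np.int64(-140), np.float64(562.6), np.float64(607.0)) (np.int64(-130), np.float64(563.7), np.float64(608.2)) (np.int64(-120), np.float64(563.4), np.float64(607.8)) (np.int64(-110), np.float64(565.4), np.float64(609.9)) (np.int64(-100), np.float64(566.7), np.float64(610.7)) (np.int64(-90), np.float64(566.5), np.float64(611.8)) (np.int64(-80), np.float64(567.5), np.float64(611.8)) (np.int64(-70), np.float64(569.1), np.float64(613.2)) (np.int64(-60), np.float64(567.0), np.float64(605.1))
```

View pics/scene4.png

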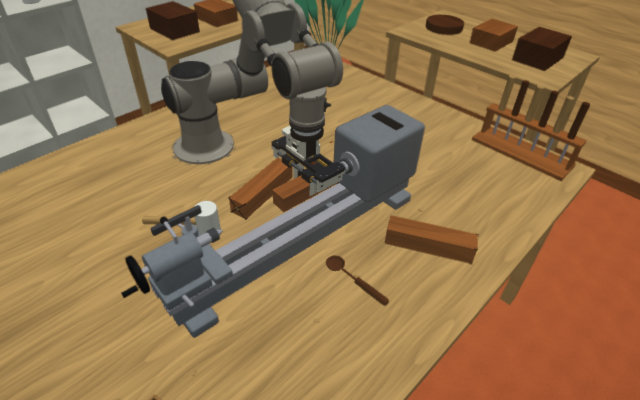

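carry_out:
  motion:
    - [1, 0, 0, 0, 0]
    - [1, 0, 0, 0, 0]
    - [1, 0, 0, 0, 0]
    - [1, 0, 0, 0, 0]
    - [1, 0, 0, 0, 0]
    - [1, 0, 0, 0, 0]

```text
time: 7.0
tool_pos: [589.6, -57.2, 190.6]
tcp_rot: [-3.139, -0.001, 1.484]
contact_force: [0.5, 0.5, -2.5]
grip_width: 43.6
```

```bash
python3 - <<'E'
from plant import bot
from h import *
for i in range(4):
    for n in("scene","top"):
        c=bot.capture(n); np.savez(n+"5.npz",**c)
    o=bot.get_obs();print(o["grip_width"],o["contact_force"],o["tool_pos"])
E
python3 meas.py 5 | grep plane
python3 - <<'E'
# level check from depth: side/bottom slopes robustly, averaged
from meas import *
for k in "2345":
  for n in("top","scene"):
    c=np.load(n+k+".npz");W=cloud(c);p=W[brown(c,W,(-230,60))];
    t=p[p[:,2]>214];med=np.median(t[:,2]);t=t[abs(t[:,2]-med)<3]
    A=np.c_[t[:,:2]-t[:,:2].mean(0),np.ones(len(t))];s=np.linalg.lstsq(A,t[:,2],rcond=None)[0];r=(t[:,2]-A@s).std()
    print(k,n,s.round(4),r.round(2))
E
```

```text
43.83698739766413 [-0.49763142 -0.24217594 -3.32945992] [589.61002902 -57.19703143 190.62566224]
44.013054306273965 [-0.12222015  1.02350456 -3.09785054] [589.640123   -57.22813148 190.64023405]
44.03158036799769 [-0.58755479  1.17824717 -2.01974329] [589.63257608 -57.20606887 190.62289147]
43.56285873092903 [ 0.69295939  0.79116338 -3.00819769] [589.61599776 -57.22667735 190.63147541]
top 320 283 top z 222.07586317444793 plane slopes x,y,z0 [ 4.400000e-03 -5.100000e-03  2.221929e+02] y range -145.03130591435507 9.019016143117497
scene 888 471 top z 221.16524687631681 plane slopes x,y,z0 [-2.400000e-02  7.800000e-03  2.210011e+02] y range -148.74345653512063 -57.809589449164946
2 top [1.200000e-03 2.000000e-04 2.206196e+02] 1.61
2 scene [-5.400000e-03  9.000000e-04  2.200432e+02] 1.26
3 top [-1.620000e-02  7.000000e-04  2.220248e+02] 1.51
3 scene [-1.800000e-03  2.700000e-03  2.213896e+02] 1.13
4 top [-8.000000e-04  3.000000e-04  2.222169e+02] 1.59
4 scene [-1.900000e-03  6.200000e-03  2.212972e+02] 1.3
5 top [ 4.300000e-03 -2.400000e-03  2.221115e+02] 1.49
5 scene [ 5.00000e-04 -9.00000e-04  2.21336e+02] 1.24
```

The grip is steady (the width change is only noise), the blank is level, and nothing has drifted. I hand it in.

```bash
python3 -c "
from plant import bot
print(bot.close_job())"
```

```text
the job is handed in; nothing more can be done
None
```

I picked up the 180 mm blank and handed the job in with it held between the centres. Its marked end is about 5 mm short of the drive point. No verdict was reported.

**What I did:** I gripped the blank at mid-length and lifted it slightly. I backed it out from under the drive point, since its end lay about 12 mm past the tip. I then turned it about 12° into line, raised it to axis height and moved it forward.

**Last checks:**

| Check | Result |
|---|---|
| Top face height | about 222 mm, so the mark is at about 200 mm |
| Sideways offset from the axis | within about 1 mm |
| Tilt | about 0.005 rad |
| Yaw error against the lathe axis | below 0.01 rad |
| Gap to the drive point | about 5 mm (±2 mm) |
| Outside force on the tool | about 3 N, the blank's own weight |
| Steadiness | no drift over more than 1 s |

**Not confirmed directly:**
- **Mark and gap:** in the last views the gripper and arm hid the marked end from both cameras. I worked out the gap and the mark's position from the visible tail end, the blank's length and the fitted lathe.
- **Camera agreement:** the two cameras disagreed by 2–4 mm on absolute positions, such as the tip's x and the tail end's y. I took values between them.
- **Drive point position:** the tip-to-tip distance read off the picture was 346 mm instead of 339 mm. I used the drive point position from the headstock fit instead.
- **Bystanders:** I did not measure the mallet, gouge and spoon again after the move. The mallet and spoon look unmoved in the last picture, but the gouge was hidden in that view. The arm was planned to pass well above all three.

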